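# Load and close the deburring pot

### The arm

A 6-joint arm with a two-finger parallel gripper is mounted at the origin on the work surface. World frame = base frame: x ahead of the robot, y to its left, z up, the work surface at z = 0. Lengths are in m, angles in rad, forces in N, time in s.
With the tool pointing down it reaches from about 0.225 to 0.875 m from the base axis. Payload 3.4 kg.
Tool frame: the origin (TCP) lies at the very end of the fingers, on their centre line; the grasp point (between the pads) lies manip.grip_point_offset behind it (manip.grip_point_offset is the distance from the TCP to the grasp point, in m); z points along the fingers, y is the line along which they close (so a half turn about z gives the same grasp; the last joint's range is limited). The gripper opens to 85 mm and grips with 20 to 120 N. Pads are 22 mm wide; open, the fingers measure 114 mm over their backs; the gripper's body (76 mm by 85 mm) begins 54 mm behind the grasp point. The pads swing forward as they close: fully open they stand 13 mm farther back than shut.
Start: joints at [1.197, 0.276, 1.505, -0, 1.361, -0.121], TCP at [0.144, 0.557, 0.231] pointing down, gripper open.
Joint ranges: [-2.89, 2.89], [-0.75, 2.08], [0.22, 2.7], [-1.18, 4.32], [0.11, 2.71], [-2.7, 2.7]. Speed limits (rad/s): [2.57, 2.57, 3.14, 3.14, 3.14, 3.14].

### API

Orientations are given as a unit quaternion [w, x, y, z].
In Python, from rig import manip gives the robot as it stands.
- The arm moves only by the shell command python3 -m pendant 'ROWS' [FORCE]. ROWS is JSON, a list of rows, each an object of numbers: "jaw": the opening, from -1 (shut) to 1 (fully open); "tx", "ty", "tz": the shift along the world's x, y, z in cm; "ax", "ay", "az": the turn, a rotation vector about the world's x, y, z in degrees. In form: [{"jaw": .., "tx": .., "ty": .., "tz": .., "ax": .., "ay": .., "az": ..}, ...]. A call has 1 to 10 rows; each row is the pose to reach, as a shift and turn from the pose commanded when the call began; what a row does not reach only later rows make up. A row lasts 1/8 s, in which the tool goes at most 62.5 mm and 10.7 degrees, less where a joint would pass 70% of its speed; a pose out of reach is approached as far as the arm can. A call with a gripper value outside its range is refused whole. The fingers move at their own pace and stop on an object; FORCE is the grip in N (left out, the last holds). Time passes only in rows, so rows that repeat a pose let the fingers close. It gives the time, the measured TCP pose, the force, the opening and the grip force at its end, in the units of the state.
- manip.get_state(): the state, without advancing time (a new reading comes with each control period).
- manip.get_image(name): name is "scene" or "top" or "wrist"; returns a dict with "pixels" (480x640x3 uint8, blue, green, red), "depth" (480x640 float32, m along the optical axis (not along the pixel's ray), 0 where there is no reading), "fx", "fy", "cx", "cy" (pixels), "D" ([k1, k2, p1, p2, k3] as OpenCV has them; the pictures are not rectified), "pose" (4x4, takes a point from camera to world coordinates). Camera axes: x right, y down, z forward; pixel columns grow to the right and rows downward; lengths in m; the calibration is good to about 2 mm. A picture is of the moment at which its call begins.
- manip.sign_off(): hands the job in; it is judged then, once.
The state is a dict: "clock": time; "qpos": joint angles; "qd": joint speeds; "effort": joint torques, N m; "position": TCP position; "ee_rot": TCP orientation; "contact_force": force on the tool from outside, world axes, zero at the start; "moment": the same for the moment, N m; "width": finger opening in m; "gripper_force": force on a finger pad.
Only numpy, scipy, OpenCV 4.12 (cv2) and the standard library are available. Lean on these libraries where they do the work, as an engineer would, in place of code of your own. Each camera call takes 0.05 s, during which the arm holds its last target. There are 200 camera calls.

### The job

Load the deburring pot: take the welded T-bracket by its rib and lower it through the mouth to the pot's floor before letting go. Then take the tapered lid from its sloping rest, set it (do not drop it) fully home and level in the pot's mouth, and swing the hinged wire bail over until it lies down on the lid; leave the screwdriver, can, angle piece and sander where they are.

Things in the scene. Friction and masses are not known exactly. Their poses are not given: they have to be found in the camera images.
- pot: Open round steel pot, fixed: bowl 136 mm outer, 124 mm inner diameter; rim 97 mm and inner floor 22 mm above the bench. Base plate 14 mm thick, x -90 to 110, y +-80 mm. Origin on the bench under the bowl's centre, z up; +x points from there to the bail's two grey hinge posts (x 85, y +-58 mm, 120 mm high), on the side away from the robot.
- pot_mouth (a point): Centre of the pot's mouth, at rim height (97 mm above the pot's origin).
- bail (a joint): Wire bail: U of 10 mm rod, two arms 92 mm apart and a crossbar, hinged at the pot's +x side, axis along its y. 0 rad = lying level, arms resting on a seated lid's flange beside its grip bar; grows as it opens; 1.57 = upright; 2.0 = end stop. Starts at 1.55 to 1.77. Hinge friction (0.5 N m) holds it where left; 2 to 5 N at the crossbar moves it.
- bail_hinge (a point): Middle of the bail's hinge axis, at (85, 0, 110) mm in the pot's frame.
- bail_bar (a point): Middle of the bail's crossbar: round, 12 mm diameter, 92 mm long, parallel to the pot's y, 185 mm from the hinge axis. At angle a it is at (85 - 185 cos a, 0, 110 + 185 sin a) mm in the pot's frame; closed, it is 26 mm clear of the bowl at its -x side. It can turn between the fingers that hold it.
- lid: Loose lid, about 0.4 kg: black tapered plug (104 mm diameter below, 118 above, 22 high), steel flange (140 mm, 8 thick), upright dark grip bar on top (16 mm in x, 50 in y, 36 high). Origin: centre of the plug's underside, z along its axis out through the bar. Starts plug-down on the rest, tilted 32 deg. Seated: flange on the rim, origin 75 mm above the pot's; 3 mm clearance all round; any yaw.
- lid_grip (a point): Point to hold on the lid's grip bar: on the lid's axis, 54 mm above its origin (24 mm above the flange, 12 mm below the bar's top).
- rest: Fixed plywood lid rest: 150 x 150 mm board sloping 32 deg, low side (22 mm high) at its own -x, roughly facing the robot, high side 102 mm; a 14 mm lip stops the plug at the low side. Origin on the bench under the board's centre, whose top is 62 mm up.
- bracket: Loose welded steel T-bracket, about 0.3 kg: base plate 74 x 50 x 6 mm (x, y, z), upright rib along x in its middle, 60 mm long, 10 mm thick, top 46 mm above its underside. Origin: centre of the underside, z up. Stands on its base. Fits in the pot at any yaw; the lid clears it by 7 mm when it stands on the pot's floor.
- screwdriver: Screwdriver with a red handle, 170 mm, lying on the bench; leave alone. Origin in its middle at the underside.
- can: Small can, 52 mm diameter, 85 mm high, standing; leave alone. Origin under its centre.
- angle: Plain steel angle piece (L shape, 60 x 100 x 60 mm, upright at one edge, no central rib); leave alone. Origin under the centre of its foot.
- sander: Blue orbital sander, 124 mm pad, 100 mm high, stub handle; leave alone. Origin under the pad's centre.
Things that resemble listed ones, but are neither listed nor needed, are in the scene too. Leave any blue look-alike of the bracket alone. What is shaped like the lid but red or yellow is not meant.

How it is judged:
By the outcome, as a careful person would: the job done as asked, in the order asked, and still so for the second after the job is handed in, with the robot touching nothing.
It also fails if it takes over 72 s, if anything falls off the work surface, if the arm or the gripper's body presses on something with over 40 N, if the wrist force passes 120 N, or if a joint passes its speed limit or range.

## Working session

There is one attempt and no reset: what is moved stays moved. The work goes in short steps, Python scripts to look and compute and a shell command to move; the robot and the scene stay as the last step left them, time stands still between calls to the robot, and variables do not carry over. Pictures are saved under pics/ and viewed, at most 10 in all, crops included, and the job is handed in when it is done.

```bash
mkdir -p pics; ls
cat > look.py <<'E'
import sys,pickle,cv2
from rig import manip
for n in sys.argv[2:]:
    im=manip.get_image(n); pickle.dump(im,open(f'{sys.argv[1]}_{n}.pkl','wb')); cv2.imwrite(f'pics/{sys.argv[1]}_{n}.png',im['pixels'])
s=manip.get_state(); print(manip.grip_point_offset,s)
E
python3 look.py a scene top wrist
```

```text
pics
0.0187 {'clock': 0.15, 'qpos': array([ 1.19701062e+00,  2.76457011e-01,  1.50581563e+00,  2.34951178e-05,
        1.36066795e+00, -1.21015274e-01]), 'qd': array([-0.0028662 , -0.0015799 , -0.00492143, -0.00078763, -0.0003961 ,
       -0.00040734]), 'effort': array([ 1.60231495e-03, -4.17146730e+01, -2.46032560e+01, -3.14275585e-04,
        7.79495167e-03, -6.30116460e-05]), 'position': array([0.14367055, 0.55638225, 0.2306449 ]), 'ee_rot': array([-1.76182006e-04,  1.26051430e-01,  9.92023479e-01, -6.50634095e-04]), 'contact_force': array([-0.24570327, -0.73924666,  0.55867933]), 'moment': array([ 0.00672717, -0.00602114,  0.02851933]), 'gripper_force': 0.0, 'width': 0.08526169843501293}
```

View pics/a_top.png

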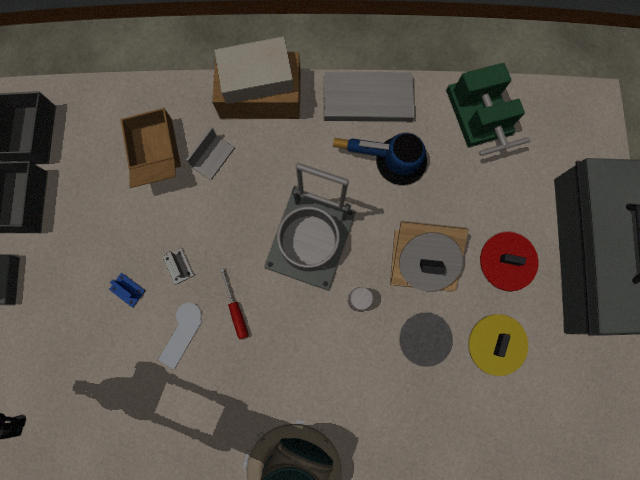

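View pics/a_scene.png

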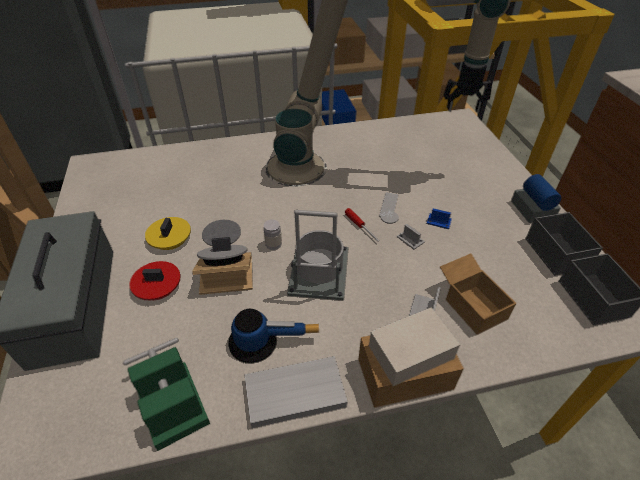

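The top view shows the pot at (310,237), its bail at (322,180), the steel bracket at (178,265) with a blue look-alike at (126,290), and the lid on its rest at (432,262). The scene view confirms this from the far side, with the bail upright and the lid sloping towards the robot.

```bash
cat > geo.py <<'E'
import pickle,cv2,numpy as np
def cloud(f):
    im=pickle.load(open(f,'rb')); K=np.array([[im['fx'],0,im['cx']],[0,im['fy'],im['cy']],[0,0,1.]])
    v,u=np.mgrid[:480,:640]; p=np.stack([u,v],-1).reshape(-1,1,2).astype(float)
    n=cv2.undistortPoints(p,K,np.array(im['D'])).reshape(480,640,2)
    d=im['depth'][...,None].astype(float); c=np.concatenate([n*d,d],-1)
    T=np.array(im['pose']); W=c@T[:3,:3].T+T[:3,3]; W[im['depth']==0]=np.nan
    return W,im['pixels'],im
def circ(P):
    A=np.c_[2*P[:,:2],np.ones(len(P))]; s=np.linalg.lstsq(A,(P[:,:2]**2).sum(1),rcond=None)[0]
    return s[:2],np.sqrt(s[2]+s[:2]@s[:2])
def box(P):
    (c,s,a)=cv2.minAreaRect((P[:,:2]*1000).astype(np.float32)); b=cv2.boxPoints((c,s,a))
    e=max([b[1]-b[0],b[2]-b[1]],key=np.linalg.norm); return np.round(c,1),np.round(s,1),round(np.degrees(np.arctan2(e[1],e[0]))%180,1)
E
python3 - <<'E'
from geo import *
for n in ('top','scene'):
    W,px,im=cloud(f'a_{n}.pkl'); print(n,im['pose'][:3,3])
    if n=='top':
        ref={'bracket':W[265,178],'pot':W[237,310],'lid':W[262,432],'can':W[298,361]}
        print(ref, 'bench z',W[330,300,2])
    P=W.reshape(-1,3); P=P[~np.isnan(P).any(1)]; g=px.reshape(-1,3)
    near=lambda c,r:P[np.hypot(*(P[:,:2]-np.array(c)[:2]).T)<r]
    b=near(ref['bracket'],.07); 
    for lo,hi in((.003,.012),(.038,.055)):
        q=b[(b[:,2]>lo)&(b[:,2]<hi)]; print('br',lo,len(q),q.mean(0),box(q) if len(q)>5 else'',np.percentile(q[:,2],[5,50,95]))
    q=near(ref['pot'],.085); q=q[(q[:,2]>.092)&(q[:,2]<.102)]; 
    c,r=circ(q)
    for _ in range(3): k=np.abs(np.hypot(*(q[:,:2]-c).T)-r)<.006; c,r=circ(q[k])
    print('rim',c,r,k.sum(),np.median(q[k][:,2]))
    q=near(c,.13); q=q[(q[:,2]>.115)]
    h=q[(q[:,2]<.125)]; print('posts',len(h),box(h))
    t=near(c,.2); t=t[t[:,2]>.27]; print('bar',len(t),t.mean(0),box(t),np.percentile(t[:,2],[5,95]))
    q=near(ref['lid'],.11); q=q[q[:,2]>.02]
    print('lid region',len(q),np.percentile(q,[2,98],axis=0))
E
cat > crop.py <<'E'
import cv2
a=cv2.imread('pics/a_top.png')[170:340,370:500];b=cv2.imread('pics/a_scene.png')[190:310,170:300]
cv2.imwrite('pics/c1.png',cv2.hconcat([cv2.resize(a,(400,523)),cv2.resize(b,(400,523))]))
E
python3 crop.py
```

```text
top [ 0.32066735 -0.05029545  1.22322207]
{'bracket': array([0.46294749, 0.27488201, 0.03013106]), 'pot': array([ 0.53222853, -0.03051535,  0.02690586]), 'lid': array([ 0.4659614 , -0.29532172,  0.10545805]), 'can': array([ 0.38902405, -0.14340995,  0.08398512])} bench z -0.0006641873493429262
br 0.003 674 [0.46506791 0.27519598 0.0056685 ] (array([464.4, 275. ]), array([132.8, 133.4]), np.float32(97.2)) [0.00320891 0.00517455 0.00999232]
br 0.038 135 [0.46368397 0.28064454 0.04552502] (array([464.2, 281.4]), array([61. , 11.4]), np.float32(27.7)) [0.04056297 0.0454195  0.04994672]
rim [ 0.52181245 -0.02604439] 0.06465651642925231 521 0.09693846101584014
posts 166 (array([601.8, -53.4]), array([131.5,  18. ]), np.float32(71.2))
bar 392 [ 0.60208732 -0.05467286  0.2982879 ] (array([603.5, -54.5]), array([103. ,  13.7]), np.float32(71.5)) [0.28441444 0.30300137]
lid region 4348 [[ 0.41612746 -0.36903284  0.02665128]
 [ 0.54974235 -0.22477971  0.12088699]]
scene [ 1.37954658 -0.22271955  0.99387474]
br 0.003 273 [0.47304293 0.27310692 0.00588868] (array([462.3, 274.1]), array([132.1, 132.1]), np.float32(26.7)) [0.00321938 0.00539666 0.0103938 ]
br 0.038 75 [0.46661902 0.28294744 0.04475045] (array([465.6, 282.8]), array([60.5, 13.9]), np.float32(29.4)) [0.03886878 0.04522473 0.04925468]
rim [ 0.52228705 -0.02605563] 0.06458890421641499 225 0.09684473388579717
posts 108 (array([602.3, -54. ]), array([130.3,  20.6]), np.float32(70.7))
bar 270 [ 0.60567101 -0.05470861  0.2952991 ] (array([604.7, -54.4]), array([102.3,  12.6]), np.float32(71.1)) [0.27639942 0.30239038]
lid region 2045 [[ 0.43876576 -0.36613897  0.02373676]
 [ 0.55305143 -0.22822049  0.12157251]]
```

View pics/c1.png

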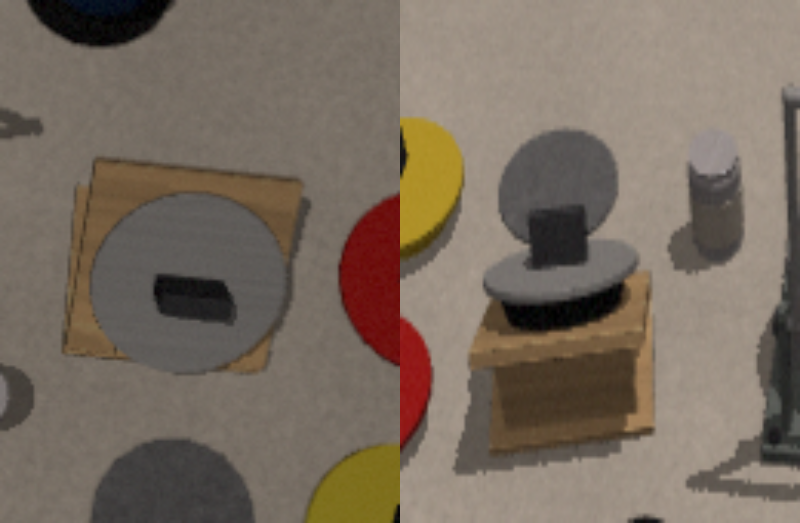

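The crop shows the lid on its tilted board with the flange's lower edge toward the robot and the bar roughly parallel to the slope's level line. Next I'll fit the flange plane and the bar.

Run:
```python
from geo import *
N=[]
W,px,_=cloud('a_top.pkl')
sub=(slice(220,300),slice(390,475)); P=W[sub].reshape(-1,3); c=px[sub].reshape(-1,3).astype(int)
sat=c.max(1)-c.min(1); v=c.max(1)
m=(sat<22)&(P[:,2]>.045)&(v>70); F=P[m]
for _ in range(6):
    ce=F.mean(0); n=np.linalg.svd(F-ce,full_matrices=False)[2][2]; n*=np.sign(n[2])
    d=(P-ce)@n; F=P[m&(abs(d)<.004)&(np.hypot(*(P-ce).T[:2])<.085)]
print('flange n',n,'tilt',np.degrees(np.arccos(n[2])),'az',np.degrees(np.arctan2(n[1],n[0])),len(F),v[m].mean())
e1=np.cross([0,0,1],n);e1/=np.linalg.norm(e1);e2=np.cross(n,e1)
q2=np.c_[(F-ce)@e1,(F-ce)@e2]*1000
(cc,r)=cv2.minEnclosingCircle(cv2.convexHull(q2.astype(np.float32))); print('circle',cc,r,'level dir e1',e1,'e2',e2)
C=ce+(e1*cc[0]+e2*cc[1])/1000; print('flange top centre',C, 'lid_grip est',C+n*.024)
h=(P-C)@n; rad=np.linalg.norm((P-C)-h[:,None]*n,axis=1)
B=P[(h>.030)&(h<.042)&(rad<.05)]; b2=np.c_[(B-C)@e1,(B-C)@e2]; print('bar top',len(B),box(b2),np.median((B-C)@n), 'grip',B.mean(0)-n*.012)
W,px,_=cloud('a_scene.pkl'); P=W.reshape(-1,3); h=(P-C)@n; rad=np.linalg.norm((P-C)-h[:,None]*n,axis=1)
B=P[(h>.031)&(h<.042)&(rad<.05)]; b2=np.c_[(B-C)@e1,(B-C)@e2]; print('scene bar',len(B),box(b2),np.median(h[(h>.03)&(h<.042)&(rad<.05)]))
F=P[(abs(h)<.004)&(rad<.08)]; q2=np.c_[(F-C)@e1,(F-C)@e2]*1000; print('scene flange',len(F),np.median((F-C)@n),cv2.minEnclosingCircle(cv2.convexHull(q2.astype(np.float32))))
```

```text
flange n [-0.52704209  0.05252534  0.84821443] tilt 31.982010731796446 az 174.30866002491175 2462 94.25967931169339
circle (1.7171226739883423, -3.0177361965179443) 70.83267211914062 level dir e1 [-0.09916935 -0.99507057  0.        ] e2 [ 0.84403322 -0.08411687  0.52965297]
flange top centre [ 0.46776575 -0.29695603  0.08763246] lid_grip est [ 0.45511674 -0.29569542  0.10798961]
bar top 169 (array([-0.6, -0.1]), array([16.9, 48.6]), np.float32(179.6)) 0.035697540199437536 grip [ 0.45572039 -0.29468435  0.10775079]
scene bar 60 (array([-2.8,  2. ]), array([16.9, 47.5]), np.float32(177.4)) 0.03525613091540116
scene flange 449 0.0013594381184564195 ((-1.6182892322540283, 2.772756576538086), 71.9006118774414)
```

```bash
python3 -m pendant '[{"jaw":1,"tx":8,"ty":-7,"tz":0,"az":10},{"jaw":0.3,"tx":14,"ty":-12,"tz":0,"az":20},{"jaw":0.0,"tx":20,"ty":-18,"tz":0,"az":30},{"jaw":0.0,"tx":26,"ty":-23,"tz":0,"az":36},{"jaw":0.0,"tx":32.0,"ty":-27.6,"tz":-5,"az":42.5},{"jaw":0.0,"tx":32.0,"ty":-27.6,"tz":-9,"az":42.5},{"jaw":0.0,"tx":32.0,"ty":-27.6,"tz":-12,"az":42.5},{"jaw":0.0,"tx":32.0,"ty":-27.6,"tz":-12,"az":42.5}]' 40; python3 look.py b wrist
```

```text
0.0187 {'clock': 0.2, 'qpos': array([ 1.19697695e+00,  2.76364434e-01,  1.50563415e+00, -2.56138706e-05,
        1.36066336e+00, -1.20994876e-01]), 'qd': array([-0.00163064, -0.00243785, -0.00449617,  0.00187636, -0.00128366,
        0.00039016]), 'effort': array([ 1.85731324e-04, -4.16714823e+01, -2.45786637e+01, -4.25557928e-04,
        8.20460409e-03,  6.45667754e-06]), 'position': array([0.14373695, 0.55645097, 0.23077005]), 'ee_rot': array([-1.18787478e-04,  1.26073168e-01,  9.92020801e-01, -5.21433375e-04]), 'contact_force': array([ 1.04450464, -0.5407283 ,  0.14392498]), 'moment': array([-0.01027532, -0.00833974,  0.04716584]), 'gripper_force': 0.0, 'width': 0.08529386968313324}invalid input at $[0]: expected keys jaw, tx, ty, tz, ax, ay, az
```

```bash
python3 -m pendant '[{"jaw":1,"tx":5,"ty":-4,"tz":0,"ax":0,"ay":0,"az":10},{"jaw":0.3,"tx":10,"ty":-8,"tz":0,"ax":0,"ay":0,"az":20},{"jaw":0.0,"tx":15,"ty":-12,"tz":0,"ax":0,"ay":0,"az":30},{"jaw":0.0,"tx":20,"ty":-16,"tz":0,"ax":0,"ay":0,"az":36},{"jaw":0.0,"tx":24,"ty":-20,"tz":-2,"ax":0,"ay":0,"az":42.5},{"jaw":0.0,"tx":28,"ty":-24,"tz":-6,"ax":0,"ay":0,"az":42.5},{"jaw":0.0,"tx":32.1,"ty":-27.4,"tz":-10,"ax":0,"ay":0,"az":42.5},{"jaw":0.0,"tx":32.1,"ty":-27.4,"tz":-12,"ax":0,"ay":0,"az":42.5},{"jaw":0.0,"tx":32.1,"ty":-27.4,"tz":-12,"ax":0,"ay":0,"az":42.5}]' 40; python3 look.py b wrist
```

```text
clock: 1.32
position: [0.4638, 0.2807, 0.1086]
ee_rot: [-0.003, -0.241, 0.971, -0.001]
contact_force: [0.1, 0.9, -0.4]
width: 0.0426
gripper_force: 0.0
0.0187 {'clock': 1.375, 'qpos': array([ 4.17499572e-01,  3.26540013e-01,  1.75453498e+00,  6.27739196e-04,
        1.06367662e+00, -1.64085061e+00]), 'qd': array([ 0.02831849, -0.03372182, -0.03341677,  0.00572593,  0.00458415,
        0.00042392]), 'effort': array([-9.54928882e-01, -3.92928243e+01, -2.00891286e+01, -1.05362933e-01,
       -8.99464911e-03, -1.62034552e-02]), 'position': array([0.46429067, 0.28208858, 0.11034779]), 'ee_rot': array([-1.60308576e-03, -2.41220934e-01,  9.70468903e-01, -3.01190167e-06]), 'contact_force': array([ 0.38164788,  0.34471198, -0.03157766]), 'moment': array([ 0.00267109, -0.0304583 ,  0.00916609]), 'gripper_force': 0.0, 'width': 0.04271399204874645}
```

View pics/b_wrist.png

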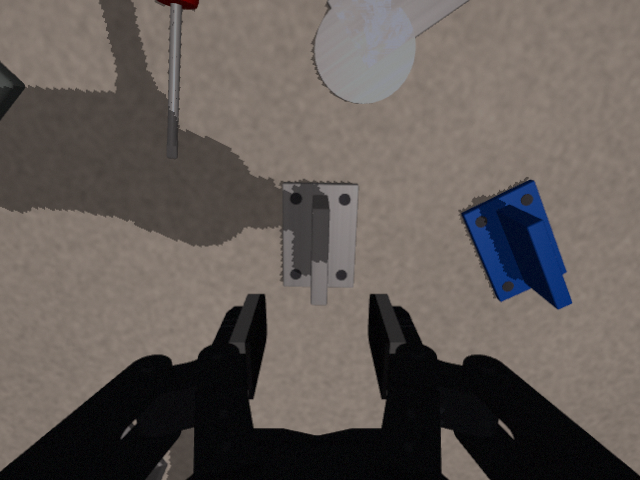

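Run:
```python
from geo import *
W,px,_=cloud('b_wrist.pkl'); P=W.reshape(-1,3); P=P[~np.isnan(P).any(1)]
q=P[(P[:,2]>.041)&(P[:,2]<.052)&(np.hypot(P[:,0]-.465,P[:,1]-.282)<.045)]; print(len(q),q.mean(0) if len(q) else '',box(q) if len(q)>4 else '')
q=P[(P[:,2]>.003)&(P[:,2]<.01)&(np.hypot(P[:,0]-.465,P[:,1]-.282)<.055)]; print(len(q),box(q) if len(q)>4 else '')
```

```text
1646 [0.46284179 0.28098175 0.04498842] (array([464.7, 282.2]), array([60.7,  9.8]), np.float32(27.7))
5933 (array([464.7, 282.2]), array([74.5, 49.4]), np.float32(26.8))
```

The wrist view shows the rib at column 320, midway between the fingers. The measured centre (464.7, 282.2 mm) matches the two other views, so I'll grasp.

```bash
python3 -m pendant '[{"jaw":0,"tx":0,"ty":0,"tz":-4,"ax":0,"ay":0,"az":0},{"jaw":0,"tx":0,"ty":0,"tz":-7,"ax":0,"ay":0,"az":0},{"jaw":0,"tx":0,"ty":0,"tz":-9.4,"ax":0,"ay":0,"az":0},{"jaw":0,"tx":0,"ty":0,"tz":-9.4,"ax":0,"ay":0,"az":0},{"jaw":-1,"tx":0,"ty":0,"tz":-9.4,"ax":0,"ay":0,"az":0},{"jaw":-1,"tx":0,"ty":0,"tz":-9.4,"ax":0,"ay":0,"az":0},{"jaw":-1,"tx":0,"ty":0,"tz":-9.4,"ax":0,"ay":0,"az":0},{"jaw":-1,"tx":0,"ty":0,"tz":-9.4,"ax":0,"ay":0,"az":0}]' 60
```

```text
clock: 2.38
position: [0.4661, 0.2836, 0.0192]
ee_rot: [0.002, -0.242, 0.97, 0.001]
contact_force: [-1.3, 0.9, 6.2]
width: 0.0087
gripper_force: 59.9
```

```bash
python3 -m pendant '[{"jaw":-1,"tx":0,"ty":0,"tz":3,"ax":0,"ay":0,"az":0},{"jaw":-1,"tx":0,"ty":0,"tz":9,"ax":0,"ay":0,"az":0},{"jaw":-1,"tx":1,"ty":-5,"tz":14,"ax":0,"ay":0,"az":0},{"jaw":-1,"tx":2,"ty":-10.5,"tz":15,"ax":0,"ay":0,"az":0},{"jaw":-1,"tx":3,"ty":-16,"tz":15,"ax":0,"ay":0,"az":0},{"jaw":-1,"tx":4,"ty":-21.5,"tz":15,"ax":0,"ay":0,"az":0},{"jaw":-1,"tx":5,"ty":-27,"tz":15,"ax":0,"ay":0,"az":0},{"jaw":-1,"tx":5.7,"ty":-30.8,"tz":15,"ax":0,"ay":0,"az":0},{"jaw":-1,"tx":5.7,"ty":-30.8,"tz":15,"ax":0,"ay":0,"az":0},{"jaw":-1,"tx":5.7,"ty":-30.8,"tz":15,"ax":0,"ay":0,"az":0}]'; python3 look.py c wrist top; python3 -c "
import cv2;a=cv2.imread('pics/c_wrist.png');b=cv2.imread('pics/c_top.png')[160:310,240:400]
cv2.imwrite('pics/c2.png',cv2.hconcat([cv2.resize(a,(400,300)),cv2.resize(b,(320,300))]))"
```

```text
clock: 3.62
position: [0.521, -0.0248, 0.1669]
ee_rot: [-0.001, -0.242, 0.97, 0.001]
contact_force: [-0.8, -0.6, -4.3]
width: 0.0089
gripper_force: 59.5
0.0187 {'clock': 3.725, 'qpos': array([-1.80195165e-01,  2.42562794e-01,  1.71958320e+00,  6.62346045e-04,
        1.18054572e+00, -2.24119395e+00]), 'qd': array([ 0.00890874,  0.0013882 , -0.00495512, -0.00285962, -0.00382472,
       -0.00127515]), 'effort': array([-4.71166112e-01, -3.95656908e+01, -2.40968549e+01, -3.64508503e-02,
        6.99075958e-03,  1.89809725e-03]), 'position': array([ 0.52117777, -0.02417445,  0.16710987]), 'ee_rot': array([-3.74238111e-04, -2.42532096e-01,  9.70143179e-01,  5.05656981e-04]), 'contact_force': array([-0.89538937,  0.3529708 , -4.02533307]), 'moment': array([ 0.04116594, -0.00447521, -0.04398779]), 'gripper_force': 59.53057944774628, 'width': 0.008948720258931038}
```

View pics/c2.png

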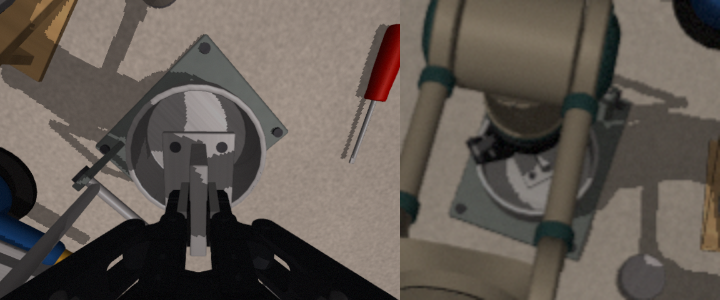

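The bracket is held square between the fingers at (200,190) over the pot mouth, with the bail clear to the left. Next is to lower it.

```bash
python3 -m pendant '[{"jaw":-1,"tx":0.1,"ty":-0.1,"tz":-4,"ax":0,"ay":0,"az":0},{"jaw":-1,"tx":0.1,"ty":-0.1,"tz":-8,"ax":0,"ay":0,"az":0},{"jaw":-1,"tx":0.1,"ty":-0.1,"tz":-11,"ax":0,"ay":0,"az":0},{"jaw":-1,"tx":0.1,"ty":-0.1,"tz":-12,"ax":0,"ay":0,"az":0},{"jaw":-1,"tx":0.1,"ty":-0.1,"tz":-12.3,"ax":0,"ay":0,"az":0},{"jaw":-1,"tx":0.1,"ty":-0.1,"tz":-12.5,"ax":0,"ay":0,"az":0},{"jaw":-1,"tx":0.1,"ty":-0.1,"tz":-12.5,"ax":0,"ay":0,"az":0}]'
```

```text
clock: 4.6
position: [0.5236, -0.0263, 0.0433]
ee_rot: [0.001, -0.242, 0.97, -0.0]
contact_force: [0.3, -0.5, -3.5]
width: 0.0092
gripper_force: 59.4
```

Still hanging free (force unchanged); lower in small steps until the floor takes the weight.

```bash
python3 -m pendant '[{"jaw":-1,"tx":0,"ty":0,"tz":-0.1,"ax":0,"ay":0,"az":0},{"jaw":-1,"tx":0,"ty":0,"tz":-0.2,"ax":0,"ay":0,"az":0},{"jaw":-1,"tx":0,"ty":0,"tz":-0.2,"ax":0,"ay":0,"az":0}]'; python3 -m pendant '[{"jaw":-1,"tx":0,"ty":0,"tz":-0.1,"ax":0,"ay":0,"az":0},{"jaw":-1,"tx":0,"ty":0,"tz":-0.1,"ax":0,"ay":0,"az":0}]'
```

```text
clock: 4.97
position: [0.5231, -0.0264, 0.0412]
ee_rot: [0.0, -0.242, 0.97, -0.0]
contact_force: [-2.3, -0.4, 3.2]
width: 0.0088
gripper_force: 60.7
clock: 5.22
position: [0.5232, -0.0264, 0.0412]
ee_rot: [0.001, -0.242, 0.97, -0.0]
contact_force: [-4.4, -0.2, 12.1]
width: 0.009
gripper_force: 62.0
```

```bash
python3 -m pendant '[{"jaw":-0.2,"tx":0,"ty":0,"tz":0.1,"ax":0,"ay":0,"az":0},{"jaw":-0.2,"tx":0,"ty":0,"tz":0.1,"ax":0,"ay":0,"az":0},{"jaw":-0.2,"tx":0,"ty":0,"tz":0.1,"ax":0,"ay":0,"az":0},{"jaw":-0.2,"tx":0,"ty":0,"tz":3,"ax":0,"ay":0,"az":0},{"jaw":-0.2,"tx":0,"ty":0,"tz":8,"ax":0,"ay":0,"az":0},{"jaw":-0.2,"tx":0,"ty":0,"tz":13,"ax":0,"ay":0,"az":0},{"jaw":0.5,"tx":-1,"ty":-4,"tz":18,"ax":0,"ay":0,"az":-10},{"jaw":0.5,"tx":-2,"ty":-8,"tz":21,"ax":0,"ay":0,"az":-20},{"jaw":0.5,"tx":-4,"ty":-12,"tz":21,"ax":0,"ay":0,"az":-30},{"jaw":0.5,"tx":-6,"ty":-16,"tz":21,"ax":0,"ay":0,"az":-40}]' && python3 -m pendant '[{"jaw":0.5,"tx":-2,"ty":-4,"tz":0,"ax":0,"ay":0,"az":-10},{"jaw":0.5,"tx":-3,"ty":-8,"tz":0,"ax":0,"ay":0,"az":-20},{"jaw":0.5,"tx":-4.6,"ty":-10.5,"tz":0,"ax":0,"ay":0,"az":-30},{"jaw":0.5,"tx":-4.6,"ty":-10.5,"tz":0,"ax":0,"ay":0,"az":-40},{"jaw":0.5,"tx":-4.6,"ty":-10.5,"tz":0,"ax":0,"ay":0,"az":-50},{"jaw":0.5,"tx":-4.6,"ty":-10.5,"tz":0,"ax":0,"ay":0,"az":-60},{"jaw":0.5,"tx":-4.6,"ty":-10.5,"tz":0,"ax":0,"ay":0,"az":-70},{"jaw":0.5,"tx":-4.6,"ty":-10.5,"tz":0,"ax":0,"ay":0,"az":-80},{"jaw":0.5,"tx":-4.6,"ty":-10.5,"tz":0,"ax":0,"ay":0,"az":-83.7},{"jaw":0.5,"tx":-4.6,"ty":-10.5,"tz":0,"ax":0,"ay":0,"az":-83.7}]' && python3 -m pendant '[{"jaw":0.5,"tx":0,"ty":0,"tz":-2,"ax":-1,"ay":-10,"az":0},{"jaw":0.5,"tx":0,"ty":0,"tz":-4,"ax":-2,"ay":-20,"az":0},{"jaw":0.5,"tx":0,"ty":0,"tz":-6,"ax":-3,"ay":-30,"az":0},{"jaw":0.5,"tx":0,"ty":0,"tz":-8,"ax":-3.17,"ay":-31.8,"az":0},{"jaw":0.5,"tx":0,"ty":0,"tz":-8,"ax":-3.17,"ay":-31.8,"az":0}]'; python3 look.py d wrist top; python3 -c "
import cv2;a=cv2.imread('pics/d_wrist.png');b=cv2.imread('pics/d_top.png')[150:320,250:490]
cv2.imwrite('pics/c3.png',cv2.hconcat([cv2.resize(a,(400,300)),cv2.resize(b,(400,300))]))"
```

```text
clock: 6.48
position: [0.4625, -0.1875, 0.2497]
ee_rot: [0.001, 0.107, 0.994, -0.0]
contact_force: [0.6, -0.8, 0.4]
width: 0.0644
gripper_force: 0.0
clock: 7.72
position: [0.4168, -0.2912, 0.249]
ee_rot: [-0.0, 0.741, 0.671, 0.0]
contact_force: [0.2, 0.3, 0.1]
width: 0.0644
gripper_force: 0.0
clock: 8.35
position: [0.4149, -0.2896, 0.1671]
ee_rot: [0.201, 0.714, 0.644, 0.185]
contact_force: [-0.2, -0.2, 0.6]
width: 0.064
gripper_force: 0.0
0.0187 {'clock': 8.45, 'qpos': array([-1.07781126,  0.05112513,  2.11545281,  0.68609907,  0.76512372,
       -1.43399228]), 'qd': array([ 0.01317708, -0.00482042, -0.03467111,  0.00348423, -0.00302959,
       -0.00580783]), 'effort': array([-2.72685690e-01, -2.38816470e+01, -1.97771251e+01,  1.93317577e+00,
       -2.88501699e-01, -1.09307517e-02]), 'position': array([ 0.41728645, -0.29213865,  0.17016431]), 'ee_rot': array([0.20448491, 0.7125477 , 0.64532245, 0.18444684]), 'contact_force': array([ 0.90088833,  0.08483943, -0.21639542]), 'moment': array([ 0.04174103,  0.2692993 , -0.00541332]), 'gripper_force': 0.0, 'width': 0.06409993572864076}
```

View pics/c3.png

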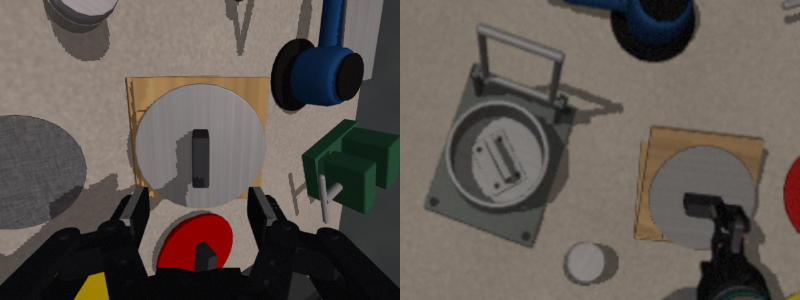

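The bracket stands upright in the pot in the top view (495,160), and the lid bar is centred between the fingers in the wrist view (200,158). I'll refine the lid position from the wrist cloud.

Run:
```python
from geo import *
from scipy.spatial.transform import Rotation as R
n=np.array([-.527,.0525,.848]);n/=np.linalg.norm(n);e1=np.array([-.0992,-.9951,0]);e2=np.cross(n,e1)
W,px,_=cloud('d_wrist.pkl'); P=W.reshape(-1,3); P=P[~np.isnan(P).any(1)]
C=np.array([.4678,-.2970,.0876]); h=(P-C)@n; rad=np.linalg.norm((P-C)-h[:,None]*n,axis=1)
F=P[(abs(h)<.005)&(rad<.08)]; m=np.linalg.svd(F-F.mean(0),full_matrices=False)[2][2]; print('plane',m*np.sign(m[2]),np.median((F-C)@n),len(F))
q2=np.c_[(F-C)@e1,(F-C)@e2]*1000; print(cv2.minEnclosingCircle(cv2.convexHull(q2.astype(np.float32))))
B=P[(h>.031)&(h<.042)&(rad<.045)]; b=np.c_[(B-C)@e1,(B-C)@e2]; bb=box(b); print('bar',len(B),bb,np.median((B-C)@n))
g=C+e1*bb[0][0]/1e3+e2*bb[0][1]/1e3+n*(np.median((B-C)@n)-.012); t=g+n*(.003-.0187); print('grip',g,'TCP goal',t)
from rig import manip
s=manip.get_state(); q=s['ee_rot']; r=R.from_quat(np.r_[q[1:],q[0]]).as_matrix(); print(s['position'],'zt',r[:,2],'yt',r[:,1],'shift cm',(t-s['position'])*100)
W,px,_=cloud('d_top.pkl'); P=W.reshape(-1,3); q=P[np.hypot(P[:,0]-.522,P[:,1]+.026)<.05]; q=q[(q[:,2]>.055)&(q[:,2]<.09)]; print('bracket rib',box(q),np.median(q[:,2]))
```

```text
plane [-0.5287398   0.05160303  0.84721388] -0.0009771979262200119 30059
((0.03804711252450943, -0.8732721209526062), 69.97322845458984)
bar 2208 (array([-0.3, -1.3]), array([49.7, 15.9]), np.float32(0.7)) 0.03486060011475156
grip [ 0.45468253 -0.29539166  0.10630112] TCP goal [ 0.46295812 -0.29621608  0.09298478]
[ 0.41728645 -0.29213865  0.17016431] zt [ 0.52677175 -0.05335514 -0.84833057] yt [ 0.84421286 -0.08348972  0.52946588] shift cm [ 4.567167   -0.40774349 -7.71795252]
bracket rib (array([522. , -26.3]), array([60.1, 10.2]), np.float32(28.5)) 0.06847418200859712
```

```bash
python3 -m pendant '[{"jaw":0.5,"tx":1.5,"ty":-0.1,"tz":-2.6,"ax":0,"ay":0,"az":0},{"jaw":0.5,"tx":3,"ty":-0.3,"tz":-5.1,"ax":0,"ay":0,"az":0},{"jaw":0.5,"tx":4,"ty":-0.4,"tz":-6.7,"ax":0,"ay":0,"az":0},{"jaw":0.5,"tx":4.57,"ty":-0.4,"tz":-7.7,"ax":0,"ay":0,"az":0},{"jaw":0.5,"tx":4.57,"ty":-0.4,"tz":-7.7,"ax":0,"ay":0,"az":0},{"jaw":-1,"tx":4.57,"ty":-0.4,"tz":-7.7,"ax":0,"ay":0,"az":0},{"jaw":-1,"tx":4.57,"ty":-0.4,"tz":-7.7,"ax":0,"ay":0,"az":0},{"jaw":-1,"tx":4.57,"ty":-0.4,"tz":-7.7,"ax":0,"ay":0,"az":0},{"jaw":-1,"tx":4.57,"ty":-0.4,"tz":-7.7,"ax":0,"ay":0,"az":0},{"jaw":-1,"tx":4.57,"ty":-0.4,"tz":-7.7,"ax":0,"ay":0,"az":0}]' 80
```

```text
clock: 9.7
position: [0.4625, -0.2956, 0.0932]
ee_rot: [0.205, 0.713, 0.645, 0.185]
contact_force: [-3.7, 0.1, 5.7]
width: 0.0146
gripper_force: 78.2
```

```bash
python3 -m pendant '[{"jaw":-1,"tx":-0.5,"ty":0.05,"tz":0.8,"ax":0,"ay":0,"az":0},{"jaw":-1,"tx":-1.6,"ty":0.15,"tz":2.5,"ax":0,"ay":0,"az":0},{"jaw":-1,"tx":-3.2,"ty":0.3,"tz":5.1,"ax":0,"ay":0,"az":0},{"jaw":-1,"tx":-4.5,"ty":0.4,"tz":9,"ax":0,"ay":0,"az":0},{"jaw":-1,"tx":-4.5,"ty":0.4,"tz":13,"ax":0.8,"ay":8,"az":0},{"jaw":-1,"tx":-4.5,"ty":0.4,"tz":16,"ax":1.6,"ay":16,"az":0},{"jaw":-1,"tx":-4.5,"ty":0.4,"tz":17,"ax":2.4,"ay":24,"az":0},{"jaw":-1,"tx":-4.5,"ty":0.4,"tz":17,"ax":3.17,"ay":31.8,"az":0},{"jaw":-1,"tx":-4.5,"ty":0.4,"tz":17,"ax":3.17,"ay":31.8,"az":0}]' && python3 -m pendant '[{"jaw":-1,"tx":0,"ty":3,"tz":0,"ax":0,"ay":0,"az":0},{"jaw":-1,"tx":0,"ty":7,"tz":0,"ax":0,"ay":0,"az":0},{"jaw":-1,"tx":0,"ty":11,"tz":0,"ax":0,"ay":0,"az":0},{"jaw":-1,"tx":0,"ty":16,"tz":0,"ax":0,"ay":0,"az":0},{"jaw":-1,"tx":0,"ty":21,"tz":0,"ax":0,"ay":0,"az":0},{"jaw":-1,"tx":1.5,"ty":24.5,"tz":0,"ax":0,"ay":0,"az":0},{"jaw":-1,"tx":4,"ty":26.5,"tz":-2,"ax":0,"ay":0,"az":0},{"jaw":-1,"tx":7,"ty":26.9,"tz":-5,"ax":0,"ay":0,"az":0},{"jaw":-1,"tx":7,"ty":26.9,"tz":-5,"ax":0,"ay":0,"az":0}]'; python3 look.py e scene wrist;  python3 -c "
import cv2;a=cv2.imread('pics/e_scene.png')[150:350,200:440]
cv2.imwrite('pics/c4.png',cv2.resize(a,(720,600)))"
```

```text
clock: 10.82
position: [0.4189, -0.2911, 0.2615]
ee_rot: [-0.0, 0.741, 0.672, 0.0]
contact_force: [0.6, -0.2, -4.3]
width: 0.0147
gripper_force: 79.6
clock: 11.95
position: [0.4859, -0.0219, 0.2095]
ee_rot: [-0.002, 0.741, 0.671, -0.001]
contact_force: [-0.7, 0.3, -5.0]
width: 0.015
gripper_force: 79.7
0.0187 {'clock': 12.05, 'qpos': array([-1.89944699e-01,  1.55995835e-01,  1.71632739e+00,  4.23807658e-04,
        1.27169477e+00, -8.98451072e-02]), 'qd': array([-0.00388852, -0.02090214, -0.02064689, -0.00325521,  0.0030739 ,
        0.00386979]), 'effort': array([ 2.31316960e-01, -3.41539013e+01, -2.50454289e+01,  4.38492000e-02,
       -7.43560516e-02, -3.52384464e-03]), 'position': array([ 0.48559078, -0.02253953,  0.21162217]), 'ee_rot': array([-1.09045481e-03,  7.41638588e-01,  6.70798549e-01, -5.67851840e-04]), 'contact_force': array([-0.94706614, -0.24983542, -3.5173962 ]), 'moment': array([0.00242347, 0.03266662, 0.02081619]), 'gripper_force': 79.71177935600281, 'width': 0.01498703129976344}
```

View pics/c4.png

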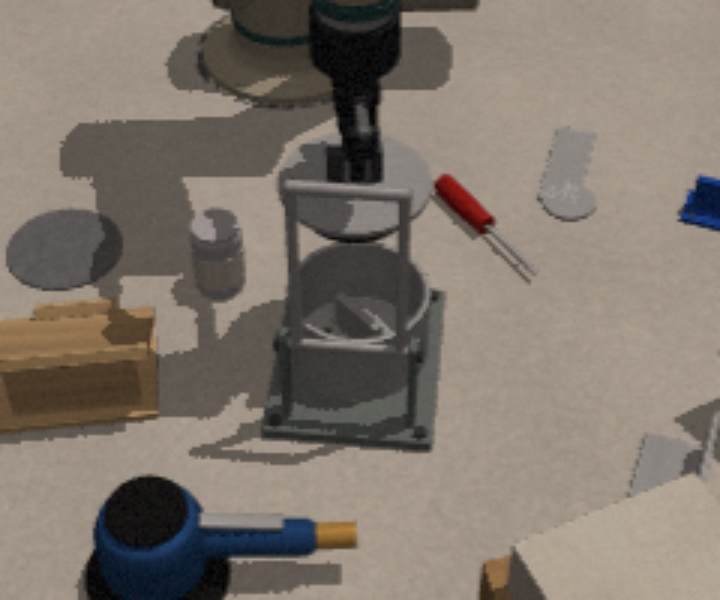

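The lid is held roughly level at (355,185), above and in front of the mouth. I'll measure its tilt and its centre relative to the TCP.

```bash
cat > lid.py <<'E'
import sys
from geo import *
f,x,y,z0,z1=sys.argv[1],*map(float,sys.argv[2:6])
for n in('scene','wrist','top'):
    try: W,px,_=cloud(f'{f}_{n}.pkl')
    except Exception: continue
    P=W.reshape(-1,3);P=P[~np.isnan(P).any(1)]
    F=P[(np.hypot(P[:,0]-x,P[:,1]-y)<.08)&(P[:,2]>z0)&(P[:,2]<z1)]
    for _ in range(5):
        c=F.mean(0);m=np.linalg.svd(F-c,full_matrices=False)[2][2];m*=np.sign(m[2]);F=F[abs((F-c)@m)<.004]
    print(n,len(F),'n',m.round(4),'z',c[2].round(4),cv2.minEnclosingCircle(cv2.convexHull((F[:,:2]*1000).astype(np.float32))))
E
python3 lid.py e .4856 -.0225 .19 .215
```

```text
scene 845 n [ 0.0072 -0.0062  1.    ] z 0.2026 ((487.148681640625, -23.072689056396484), 71.13907623291016)
wrist 48822 n [ 0.0025 -0.003   1.    ] z 0.2023 ((486.01812744140625, -23.286096572875977), 69.86824798583984)
```

```bash
python3 -m pendant '[{"jaw":-1,"tx":2,"ty":-0.15,"tz":0,"ax":0,"ay":0,"az":0},{"jaw":-1,"tx":3.6,"ty":-0.28,"tz":0,"ax":0,"ay":0,"az":0},{"jaw":-1,"tx":3.6,"ty":-0.28,"tz":-3,"ax":0,"ay":0,"az":0},{"jaw":-1,"tx":3.6,"ty":-0.28,"tz":-6,"ax":0,"ay":0,"az":0},{"jaw":-1,"tx":3.6,"ty":-0.28,"tz":-7.4,"ax":0,"ay":0,"az":0},{"jaw":-1,"tx":3.6,"ty":-0.28,"tz":-7.4,"ax":0,"ay":0,"az":0},{"jaw":-1,"tx":3.6,"ty":-0.28,"tz":-7.4,"ax":0,"ay":0,"az":0}]'; python3 look.py f scene wrist|tail -1|tail -c 300; python3 lid.py f .522 -.026 .12 .14
```

```text
clock: 12.92
position: [0.5245, -0.0253, 0.1396]
ee_rot: [0.001, 0.741, 0.671, 0.001]
contact_force: [-0.2, -0.7, -4.0]
width: 0.0144
gripper_force: 79.6
([ 0.52450633, -0.02525045,  0.13966089]), 'ee_rot': array([0.00112697, 0.74131047, 0.67116074, 0.0008838 ]), 'contact_force': array([ 0.08696152, -0.06950343, -3.9884068 ]), 'moment': array([-0.00283507,  0.02990723, -0.01382564]), 'gripper_force': 79.62642073631287, 'width': 0.014984005749800827}
scene 930 n [ 0.0017 -0.0044  1.    ] z 0.1329 ((524.7164916992188, -25.17490005493164), 72.46150970458984)
wrist 48837 n [-0.0042 -0.0012  1.    ] z 0.1313 ((525.5010986328125, -26.105302810668945), 69.6964111328125)
```

```bash
python3 -m pendant '[{"jaw":-1,"tx":-0.25,"ty":-0.03,"tz":-0.2,"ax":0,"ay":0,"az":0},{"jaw":-1,"tx":-0.25,"ty":-0.03,"tz":-0.2,"ax":0,"ay":0,"az":0},{"jaw":-1,"tx":-0.25,"ty":-0.03,"tz":-0.2,"ax":0,"ay":0,"az":0},{"jaw":-1,"tx":-0.25,"ty":-0.03,"tz":-0.2,"ax":0,"ay":0,"az":0}]'; python3 look.py g scene wrist|tail -1|tail -c 300; python3 lid.py g .522 -.026 .12 .14
```

```text
clock: 13.52
position: [0.5211, -0.0253, 0.1364]
ee_rot: [0.0, 0.741, 0.671, 0.0]
contact_force: [0.7, -0.8, -5.3]
width: 0.015
gripper_force: 79.7
0.02533342,  0.13632839]), 'ee_rot': array([5.86748378e-05, 7.41275368e-01, 6.71201031e-01, 3.50856697e-05]), 'contact_force': array([ 0.6287125 , -0.3057022 , -3.56622198]), 'moment': array([ 0.00980138, -0.02760021, -0.08121637]), 'gripper_force': 79.72806215286255, 'width': 0.014434118391144111}
scene 935 n [ 0.0041 -0.0017  1.    ] z 0.1297 ((522.4382934570312, -24.924917221069336), 70.12091827392578)
wrist 48843 n [-0.0013 -0.0016  1.    ] z 0.128 ((522.0407104492188, -26.467180252075195), 70.02485656738281)
```

```bash
python3 -m pendant '[{"jaw":-1,"tx":0,"ty":-0.03,"tz":-0.6,"ax":0,"ay":0,"az":0},{"jaw":-1,"tx":0,"ty":-0.03,"tz":-1.2,"ax":0,"ay":0,"az":0},{"jaw":-1,"tx":0,"ty":-0.03,"tz":-1.6,"ax":0,"ay":0,"az":0},{"jaw":-1,"tx":0,"ty":-0.03,"tz":-1.9,"ax":0,"ay":0,"az":0},{"jaw":-1,"tx":0,"ty":-0.03,"tz":-1.9,"ax":0,"ay":0,"az":0}]'; python3 -m pendant '[{"jaw":-1,"tx":0,"ty":0,"tz":-0.15,"ax":0,"ay":0,"az":0},{"jaw":-1,"tx":0,"ty":0,"tz":-0.3,"ax":0,"ay":0,"az":0},{"jaw":-1,"tx":0,"ty":0,"tz":-0.3,"ax":0,"ay":0,"az":0}]'
```

```text
clock: 14.25
position: [0.5209, -0.0256, 0.117]
ee_rot: [-0.0, 0.741, 0.671, -0.0]
contact_force: [-0.4, -0.4, -4.3]
width: 0.0147
gripper_force: 79.9
clock: 14.62
position: [0.521, -0.0256, 0.1143]
ee_rot: [-0.0, 0.741, 0.671, -0.0]
contact_force: [-0.3, 0.3, -4.4]
width: 0.0149
gripper_force: 79.9
```

```bash
python3 -m pendant '[{"jaw":-1,"tx":0,"ty":0,"tz":-0.1,"ax":0,"ay":0,"az":0},{"jaw":-1,"tx":0,"ty":0,"tz":-0.1,"ax":0,"ay":0,"az":0}]';  python3 -m pendant '[{"jaw":-1,"tx":0,"ty":0,"tz":-0.1,"ax":0,"ay":0,"az":0},{"jaw":-1,"tx":0,"ty":0,"tz":-0.1,"ax":0,"ay":0,"az":0}]'
```

```text
clock: 14.88
position: [0.521, -0.0256, 0.1133]
ee_rot: [-0.0, 0.741, 0.671, -0.0]
contact_force: [-0.2, 1.0, -3.8]
width: 0.0148
gripper_force: 79.9
clock: 15.12
position: [0.5212, -0.0257, 0.1125]
ee_rot: [0.0, 0.741, 0.671, 0.0]
contact_force: [0.6, -0.1, -2.9]
width: 0.0149
gripper_force: 79.9
```

```bash
python3 -m pendant '[{"jaw":-1,"tx":0,"ty":0,"tz":-0.1,"ax":0,"ay":0,"az":0},{"jaw":-1,"tx":0,"ty":0,"tz":-0.1,"ax":0,"ay":0,"az":0}]';  python3 -m pendant '[{"jaw":-1,"tx":0,"ty":0,"tz":-0.05,"ax":0,"ay":0,"az":0},{"jaw":-1,"tx":0,"ty":0,"tz":-0.05,"ax":0,"ay":0,"az":0}]'; python3 look.py h scene wrist|tail -1|tail -c 100; python3 lid.py h .522 -.026 .09 .12
```

```text
clock: 15.38
position: [0.5212, -0.0256, 0.1124]
ee_rot: [0.0, 0.741, 0.671, 0.0]
contact_force: [-1.0, 0.7, 5.7]
width: 0.0148
gripper_force: 81.2
clock: 15.62
position: [0.5212, -0.0256, 0.1124]
ee_rot: [0.0, 0.741, 0.671, 0.0]
contact_force: [-2.4, 0.6, 9.9]
width: 0.0142
gripper_force: 81.6
382,  0.67867756, -0.00121055]), 'gripper_force': 81.62002801895142, 'width': 0.014691945239807672}
scene 919 n [0.0032 0.0035 1.    ] z 0.1056 ((521.4512939453125, -26.453054428100586), 71.37847900390625)
wrist 48819 n [-1.e-04 -0.e+00  1.e+00] z 0.104 ((522.1209716796875, -26.853687286376953), 70.06724548339844)
```

Lid is home: flange top 0.105 m, level, centred. I'll release it, rise, and go above the bail's crossbar.

```bash
python3 -m pendant '[{"jaw":-1,"tx":0,"ty":0,"tz":0.15,"ax":0,"ay":0,"az":0},{"jaw":0,"tx":0,"ty":0,"tz":0.15,"ax":0,"ay":0,"az":0},{"jaw":0,"tx":0,"ty":0,"tz":0.15,"ax":0,"ay":0,"az":0},{"jaw":0,"tx":0,"ty":0,"tz":0.15,"ax":0,"ay":0,"az":0},{"jaw":0,"tx":0,"ty":0,"tz":3,"ax":0,"ay":0,"az":0},{"jaw":0,"tx":0,"ty":0,"tz":8,"ax":0,"ay":0,"az":-6},{"jaw":0,"tx":0,"ty":0,"tz":14,"ax":0,"ay":0,"az":-13},{"jaw":0,"tx":0,"ty":0,"tz":20,"ax":0,"ay":0,"az":-13},{"jaw":0,"tx":0,"ty":0,"tz":25,"ax":0,"ay":0,"az":-13},{"jaw":0,"tx":0,"ty":0,"tz":25,"ax":0,"ay":0,"az":-13}]' 40; python3 -m pendant '[{"jaw":0,"tx":4,"ty":-1.4,"tz":0,"ax":0,"ay":0,"az":0},{"jaw":0,"tx":8.2,"ty":-2.9,"tz":0,"ax":0,"ay":0,"az":0},{"jaw":0,"tx":8.2,"ty":-2.9,"tz":0,"ax":0,"ay":0,"az":0},{"jaw":0,"tx":8.2,"ty":-2.9,"tz":0,"ax":0,"ay":0,"az":0}]';  python3 look.py i scene wrist|tail -1|tail -c 100; python3 lid.py i .522 -.026 .09 .12
python3 - <<'E'
from geo import *
for n in('wrist','scene'):
    W,px,_=cloud(f'i_{n}.pkl');P=W.reshape(-1,3);t=P[(P[:,2]>.285)&(P[:,2]<.31)&(np.hypot(P[:,0]-.604,P[:,1]+.054)<.065)]
    print(n,len(t),box(t) if len(t)>5 else '',np.percentile(t[:,2],95) if len(t) else '')
E
python3 -c "
import cv2;a=cv2.imread('pics/i_wrist.png');b=cv2.imread('pics/i_scene.png')[130:330,200:440]
cv2.imwrite('pics/c5.png',cv2.hconcat([cv2.resize(a,(400,300)),cv2.resize(b,(360,300))]))"
```

```text
clock: 16.98
position: [0.523, -0.026, 0.3655]
ee_rot: [0.004, 0.812, 0.583, 0.003]
contact_force: [0.1, -0.6, -0.9]
width: 0.0426
gripper_force: 0.0
clock: 17.48
position: [0.6022, -0.0544, 0.3593]
ee_rot: [-0.001, 0.813, 0.583, -0.001]
contact_force: [-0.8, -0.3, 1.0]
width: 0.0426
gripper_force: 0.0
array([-0.00969293,  0.03397202, -0.02793468]), 'gripper_force': 0.0, 'width': 0.04289731576819887}
scene 993 n [0.0022 0.0031 1.    ] z 0.1056 ((521.1630859375, -25.385520935058594), 71.19608306884766)
wrist 12118 n [2.e-04 6.e-04 1.e+00] z 0.1041 ((522.3943481445312, -27.057493209838867), 69.96356201171875)
wrist 3235 (array([603.8, -54.9]), array([102.5,  11.8]), np.float32(71.9)) 0.30061239185620986
scene 230 (array([603.6, -54.1]), array([102.7,  14.1]), np.float32(69.9)) 0.30279396523815966
```

View pics/c5.png

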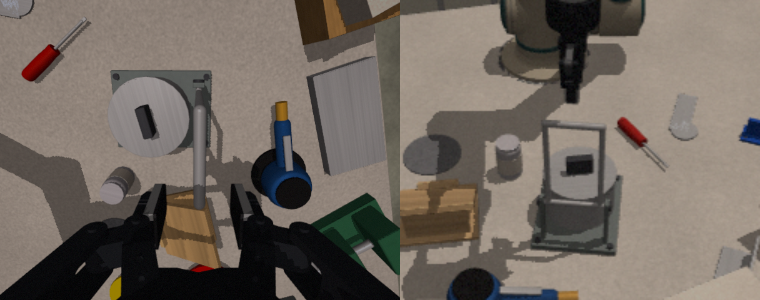

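The lid sits level in the mouth and the crossbar (200,145) is between the fingers. I'll grip it.

```bash
python3 -m pendant '[{"jaw":0,"tx":0.1,"ty":0,"tz":-3,"ax":0,"ay":0,"az":0},{"jaw":0,"tx":0.1,"ty":0,"tz":-6,"ax":0,"ay":0,"az":0},{"jaw":0,"tx":0.1,"ty":0,"tz":-8,"ax":0,"ay":0,"az":0},{"jaw":0,"tx":0.1,"ty":0,"tz":-8,"ax":0,"ay":0,"az":0},{"jaw":-1,"tx":0.1,"ty":0,"tz":-8,"ax":0,"ay":0,"az":0},{"jaw":-1,"tx":0.1,"ty":0,"tz":-8,"ax":0,"ay":0,"az":0},{"jaw":-1,"tx":0.1,"ty":0,"tz":-8,"ax":0,"ay":0,"az":0},{"jaw":-1,"tx":0.1,"ty":0,"tz":-8,"ax":0,"ay":0,"az":0}]' 30
```

```text
clock: 18.58
position: [0.6043, -0.0546, 0.2825]
ee_rot: [0.001, 0.812, 0.583, 0.001]
contact_force: [-1.8, 1.2, 6.7]
width: 0.0109
gripper_force: 29.6
```

```bash
python3 -m pendant '[{"jaw":-1,"tx":-1.3,"ty":0.44,"tz":0,"ax":0,"ay":0,"az":0},{"jaw":-1,"tx":-2.63,"ty":0.89,"tz":-0.21,"ax":0,"ay":0,"az":0},{"jaw":-1,"tx":-5.19,"ty":1.76,"tz":-0.83,"ax":0,"ay":0,"az":0},{"jaw":-1,"tx":-7.63,"ty":2.59,"tz":-1.85,"ax":0,"ay":0,"az":0},{"jaw":-1,"tx":-7.63,"ty":2.59,"tz":-1.85,"ax":0,"ay":0,"az":0}]'
```

```text
clock: 19.2
position: [0.5245, -0.0274, 0.2619]
ee_rot: [-0.002, 0.812, 0.583, -0.001]
contact_force: [-3.5, 2.4, 2.8]
width: 0.0104
gripper_force: 31.5
```

```bash
python3 -m pendant '[{"jaw":-1,"tx":-1.2,"ty":0.4,"tz":-0.67,"ax":0,"ay":0,"az":0},{"jaw":-1,"tx":-2.28,"ty":0.77,"tz":-1.39,"ax":0,"ay":0,"az":0},{"jaw":-1,"tx":-4.32,"ty":1.46,"tz":-3.12,"ax":0,"ay":0,"az":0},{"jaw":-1,"tx":-6.1,"ty":2.06,"tz":-5.16,"ax":0,"ay":0,"az":0},{"jaw":-1,"tx":-7.57,"ty":2.56,"tz":-7.46,"ax":0,"ay":0,"az":0},{"jaw":-1,"tx":-8.71,"ty":2.95,"tz":-9.96,"ax":0,"ay":0,"az":0},{"jaw":-1,"tx":-9.34,"ty":3.16,"tz":-12.07,"ax":0,"ay":0,"az":0},{"jaw":-1,"tx":-9.34,"ty":3.16,"tz":-12.07,"ax":0,"ay":0,"az":0}]'
```

```text
clock: 20.2
position: [0.433, 0.0038, 0.1402]
ee_rot: [-0.002, 0.813, 0.583, -0.001]
contact_force: [0.4, 4.4, -3.5]
width: 0.0102
gripper_force: 34.2
```

```bash
python3 -m pendant '[{"jaw":-0.1,"tx":0,"ty":0,"tz":0,"ax":0,"ay":0,"az":0},{"jaw":-0.1,"tx":0,"ty":0,"tz":0,"ax":0,"ay":0,"az":0},{"jaw":-0.1,"tx":0,"ty":0,"tz":0,"ax":0,"ay":0,"az":0},{"jaw":-0.1,"tx":0,"ty":0,"tz":3,"ax":0,"ay":0,"az":0},{"jaw":-0.1,"tx":-0.4,"ty":0.15,"tz":6,"ax":0,"ay":0,"az":0},{"jaw":-1,"tx":-0.4,"ty":0.15,"tz":6,"ax":0,"ay":0,"az":0},{"jaw":-1,"tx":-0.4,"ty":0.15,"tz":6,"ax":0,"ay":0,"az":0},{"jaw":-1,"tx":-0.4,"ty":0.15,"tz":6,"ax":0,"ay":0,"az":0},{"jaw":-1,"tx":-0.4,"ty":0.15,"tz":6,"ax":0,"ay":0,"az":0}]' && python3 -m pendant '[{"jaw":-1,"tx":0,"ty":0,"tz":-2,"ax":0,"ay":0,"az":0},{"jaw":-1,"tx":0,"ty":0,"tz":-3.5,"ax":0,"ay":0,"az":0},{"jaw":-1,"tx":0,"ty":0,"tz":-4.5,"ax":0,"ay":0,"az":0},{"jaw":-1,"tx":0,"ty":0,"tz":-5.5,"ax":0,"ay":0,"az":0},{"jaw":-1,"tx":0,"ty":0,"tz":-6.5,"ax":0,"ay":0,"az":0},{"jaw":-1,"tx":0,"ty":0,"tz":-7.3,"ax":0,"ay":0,"az":0},{"jaw":-1,"tx":0,"ty":0,"tz":-8,"ax":0,"ay":0,"az":0},{"jaw":-1,"tx":0,"ty":0,"tz":-8,"ax":0,"ay":0,"az":0}]'; python3 -m pendant '[{"jaw":-1,"tx":0,"ty":0,"tz":-0.2,"ax":0,"ay":0,"az":0},{"jaw":-1,"tx":0,"ty":0,"tz":-0.4,"ax":0,"ay":0,"az":0},{"jaw":-1,"tx":0,"ty":0,"tz":-0.4,"ax":0,"ay":0,"az":0}]'; python3 look.py j scene|tail -c 60; python3 -c "
import cv2;b=cv2.imread('pics/j_scene.png')[180:320,250:410]
cv2.imwrite('pics/c6.png',cv2.resize(b,(640,560)))"
```

```text
clock: 21.32
position: [0.4299, 0.0044, 0.2008]
ee_rot: [-0.001, 0.813, 0.583, -0.001]
contact_force: [0.2, -0.7, -0.2]
width: -0.0001
gripper_force: 0.0
clock: 22.32
position: [0.4307, 0.0042, 0.1212]
ee_rot: [0.0, 0.812, 0.583, 0.0]
contact_force: [-0.2, -0.7, 0.3]
width: 0.0001
gripper_force: 0.0
clock: 22.7
position: [0.4308, 0.0043, 0.1178]
ee_rot: [0.0, 0.813, 0.583, 0.0]
contact_force: [0.6, -0.5, 0.8]
width: -0.0
gripper_force: 0.3
orce': 0.3123995941132307, 'width': 0.00015998962994034915}
```

View pics/c6.png

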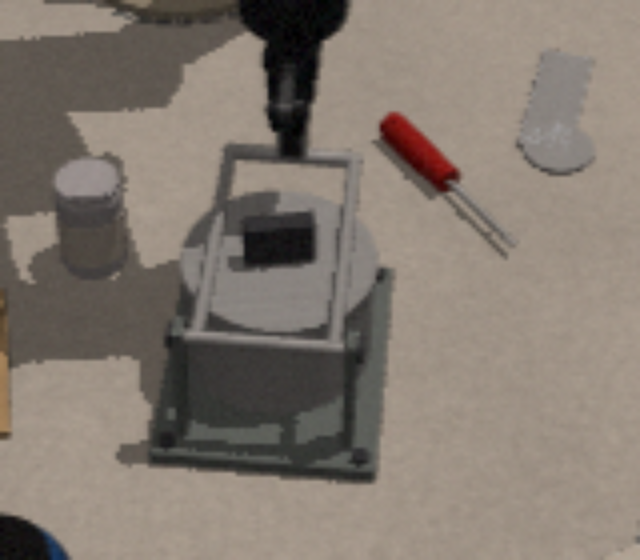

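The bail is partly down, and the fingertips at (290,150) sit at the crossbar with no force. I'll measure the bar.

```bash
cat > bail.py <<'E'
import sys
from geo import *
u=np.array([.947,-.321]);w=np.array([.321,.947]);c=np.array([.522,-.026])
for n in sys.argv[2:]:
    W,px,_=cloud(f'{sys.argv[1]}_{n}.pkl');P=W.reshape(-1,3);P=P[~np.isnan(P).any(1)]
    X=(P[:,:2]-c)@u;Y=(P[:,:2]-c)@w
    m=(X<-.08)&(X>-.125)&(abs(Y)>.018)&(abs(Y)<.042)&(P[:,2]>.08)&(P[:,2]<.22); print(n,'bar',m.sum(),X[m].mean(),np.percentile(P[m,2],[50,95]))
    for s in(1,-1):
        m=(X<.05)&(X>-.07)&(abs(s*Y-.046)<.004)&(P[:,2]>.108)&(P[:,2]<.2)
        p=np.polyfit(X[m],P[m,2],1); print('arm',s,m.sum(),'slope rad',-np.arctan(p[0]),'z at -50',np.polyval(p,-.05))
E
python3 look.py k top|tail -c 60; python3 bail.py j scene; python3 bail.py k top
```

```text
orce': 0.31280276365578175, 'width': 0.0004447623327492646}
scene bar 73 -0.0977625282789986 [0.11597921 0.20759175]
arm 1 89 slope rad 0.007314290420490553 z at -50 0.11633071889618006
arm -1 87 slope rad 0.005369855085128691 z at -50 0.11622313980873387bail.py:7: RuntimeWarning: Mean of empty slice.
  m=(X<-.08)&(X>-.125)&(abs(Y)>.018)&(abs(Y)<.042)&(P[:,2]>.08)&(P[:,2]<.22); print(n,'bar',m.sum(),X[m].mean(),np.percentile(P[m,2],[50,95]))
  ret = ret.dtype.type(ret / rcount)
Traceback (most recent call last):
  File "bail.py", line 7, in <module>
    m=(X<-.08)&(X>-.125)&(abs(Y)>.018)&(abs(Y)<.042)&(P[:,2]>.08)&(P[:,2]<.22); print(n,'bar',m.sum(),X[m].mean(),np.percentile(P[m,2],[50,95]))
                                                                                                                  ~~~~~~~~~~~~~^^^^^^^^^^^^^^^^
IndexError: index -1 is out of bounds for axis 0 with size 0
```

The arms already lie flat on the flange (slope about 0.006 rad, bar top 0.116 m). I'll press lightly to confirm, then retreat.

```bash
python3 -m pendant '[{"jaw":-1,"tx":0,"ty":0,"tz":-0.1,"ax":0,"ay":0,"az":0},{"jaw":-1,"tx":0,"ty":0,"tz":-0.2,"ax":0,"ay":0,"az":0},{"jaw":-1,"tx":0,"ty":0,"tz":-0.2,"ax":0,"ay":0,"az":0}]'; python3 -m pendant '[{"jaw":-1,"tx":0,"ty":0,"tz":-0.1,"ax":0,"ay":0,"az":0},{"jaw":-1,"tx":0,"ty":0,"tz":-0.1,"ax":0,"ay":0,"az":0}]'
```

```text
clock: 23.18
position: [0.4305, 0.0043, 0.1158]
ee_rot: [0.0, 0.813, 0.583, 0.0]
contact_force: [-0.5, -0.5, 3.9]
width: 0.0002
gripper_force: 1.8
clock: 23.42
position: [0.4306, 0.0043, 0.1156]
ee_rot: [0.0, 0.812, 0.583, 0.0]
contact_force: [-1.0, 0.6, 10.5]
width: 0.0002
gripper_force: 5.2
```

Firm contact at bar top 0.116 m, so the bail is down. Now retreat and check.

```bash
python3 -m pendant '[{"jaw":-1,"tx":0,"ty":0,"tz":1,"ax":0,"ay":0,"az":0},{"jaw":-1,"tx":0,"ty":0,"tz":5,"ax":0,"ay":0,"az":0},{"jaw":-1,"tx":0,"ty":2,"tz":10,"ax":0,"ay":0,"az":0},{"jaw":-1,"tx":-2,"ty":7,"tz":14,"ax":0,"ay":0,"az":0},{"jaw":-1,"tx":-4,"ty":12,"tz":14,"ax":0,"ay":0,"az":0},{"jaw":-1,"tx":-6,"ty":17,"tz":14,"ax":0,"ay":0,"az":0},{"jaw":-1,"tx":-6,"ty":22,"tz":14,"ax":0,"ay":0,"az":0},{"jaw":-1,"tx":-6,"ty":22,"tz":14,"ax":0,"ay":0,"az":0},{"jaw":-1,"tx":-6,"ty":22,"tz":14,"ax":0,"ay":0,"az":0}]'; python3 look.py m scene top|tail -c 60; python3 bail.py m scene top; python3 lid.py m .522 -.026 .1 .109; cp pics/m_top.png pics/final.png
```

```text
clock: 24.55
position: [0.3699, 0.2238, 0.2543]
ee_rot: [0.0, 0.812, 0.583, -0.001]
contact_force: [0.2, -0.6, -0.0]
width: -0.0001
gripper_force: 0.0
6]), 'gripper_force': 0.0, 'width': 1.9302049198516994e-05}
scene bar 69 -0.09695286570149371 [0.11400288 0.11909879]
arm 1 84 slope rad -0.0009831742369700491 z at -50 0.1150976014928546
arm -1 89 slope rad 0.01110648909074531 z at -50 0.11549697162112485
top bar 131 -0.0994788095064946 [0.1150306  0.11817028]
arm 1 205 slope rad -0.003216395942741106 z at -50 0.1142898763762937
arm -1 202 slope rad -0.00017344683574181175 z at -50 0.11479262103708465
scene 969 n [ 0.0049 -0.      1.    ] z 0.1055 ((522.305419921875, -30.345006942749023), 75.78412628173828)
top 2335 n [ 9.e-04 -2.e-04  1.e+00] z 0.1053 ((524.2100219726562, -25.63530158996582), 77.5745849609375)
```

View pics/final.png

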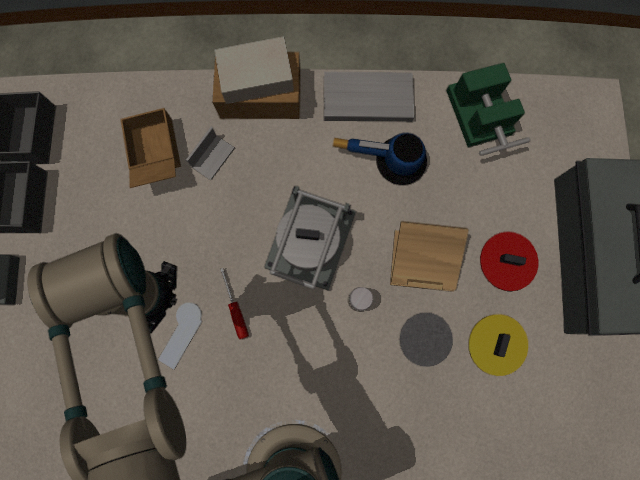

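The final view shows the lid seated at (310,237) with the bail flat across it. The screwdriver, can, angle piece and sander haven't moved, and the arm is clear.

```bash
python3 -c "
from rig import manip
print(manip.sign_off())"
```

```text
the job is handed in; nothing more can be done
None
```

The job is done and handed in at about 25 s: the bracket stands on the pot's floor, the lid is fully home and level, the bail lies down on it, and the screwdriver, can, angle piece and sander were left where they were.

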